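# Stack a toroidal transformer on its chassis stud

### The job

Build up the transformer mounting on the upright stud of the grey chassis plate, threading each part over the stud and seating it flat: first the wide rubber pad, then the toroidal transformer, then the small rubber pad, and last the dished steel plate with its raised rim upward. The transformer is brittle, so lower it all the way on before you let go; do not let it drop. Leave the finished stack standing, ready for its nut.

Things in the scene. Friction and masses are not known exactly. Their poses are not given: they have to be found in the camera images.
- chassis: Fixed grey-painted metal chassis plate, 205 x 150 mm, deck 10 mm above the bench, with one upright stud. Origin on the bench directly below the stud's axis; z up. The plate extends 75 mm from the stud in -x, +y and -y and 130 mm in +x of its own frame; at that +x end, 90 mm or more from the stud, are a capacitor (39 mm tall above the deck), a small black block and a terminal strip.
- stud_foot (a point): Foot of the stud: point on the stud's axis at deck level (10 mm above the bench). z up along the stud.
- stud_tip (a point): Tip of the stud, 46 mm above the deck. The stud is a threaded rod 8 mm in diameter whose last 6 mm taper to 3 mm; the parts slide over it freely, nothing is screwed.
- wide_pad: Wide flat black rubber pad, a ring 60 mm in diameter and 8 mm thick with a 16 mm centre hole, lying on the bench. Origin at the centre of its underside, z up; both faces alike. Its place: lowest, on the deck.
- transformer: Toroidal transformer: copper-coloured ring 54 mm in diameter and 20 mm tall (straight side from 3 to 17 mm height), black potted centre with a 16 mm hole right through. About 0.25 kg. Origin at the centre of its underside, z up. Its place: on the wide pad, underside 8 mm above the deck.
- small_pad: Small flat black rubber pad, a ring 40 mm in diameter and 8 mm thick with a 16 mm centre hole. Origin at the centre of its underside, z up; both faces alike. Its place: on the transformer, underside 28 mm above the deck.
- clamp_plate: Dished dark steel plate, round: flat base 47 mm in diameter and 3 mm thick with a 16 mm centre hole, and a raised rim that flares to 50 mm diameter at 9 mm height. It lies rim up. Origin at the centre of its underside, z up. Its place: on the small pad, underside 36 mm above the deck; the stud tip then stands 7 mm above its base.
Not all that is in view belongs to the job. What is shaped like the clamp_plate but green or purple is not meant.

How it is judged:
On the way, in this order (a step that is already met when the one before it is completed fails the run):
1. the wide rubber pad lies flat on the deck round the stud (horizontal distance between wide_pad and stud_foot below 0.007 m and z of wide_pad in the frame of stud_foot between -0.003 and 0.003 m and angle between wide_pad's own z axis and vertical below 0.08 rad and contact force between the fingers and wide_pad below 0.05 N), for 0.2 s.
2. the transformer sits on the wide pad, round the stud (horizontal distance between transformer and stud_foot below 0.007 m and z of transformer in the frame of stud_foot between 0.005 and 0.011 m and angle between transformer's own z axis and vertical below 0.08 rad and contact force between the fingers and transformer below 0.05 N), for 0.2 s.
3. the small rubber pad lies on the transformer, round the stud (horizontal distance between small_pad and stud_foot below 0.007 m and z of small_pad in the frame of stud_foot between 0.025 and 0.031 m and angle between small_pad's own z axis and vertical below 0.08 rad and contact force between the fingers and small_pad below 0.05 N), for 0.2 s.
4. the dished plate lies on the small pad, rim up, round the stud (horizontal distance between clamp_plate and stud_foot below 0.007 m and z of clamp_plate in the frame of stud_foot between 0.033 and 0.039 m and angle between clamp_plate's own z axis and vertical below 0.08 rad and contact force between the fingers and clamp_plate below 0.05 N), for 0.2 s.
At the end, for the whole second after the job is handed in: From the deck upward lie wide pad, transformer, small pad and dished plate (rim up), each round the stud with its centre within 7 mm of the stud's axis, its underside within 3 mm of its height in the stack (0, 8, 28 and 36 mm above the deck), level within 0.08 rad, released and at rest (all of step 1 and all of step 2 and all of step 3 and all of step 4 and linear speed of each of wide_pad, transformer, small_pad, clamp_plate below 0.02 m/s); the robot touches nothing.
It fails at once if the transformer is dropped (falls free by more than about 10 mm) (linear speed of transformer above 0.45 m/s and contact force between the fingers and transformer below 0.01 N).
It also fails if it takes over 96 s, if anything falls off the work surface, if the arm or the gripper's body presses on something with over 40 N, if the wrist force passes 120 N, or if a joint passes its speed limit or range.

### The arm

A 6-joint arm with a two-finger parallel gripper is mounted at the origin on a cart in front of the work surface, level with it; the furniture and walls round the work are solid. World frame = base frame: x ahead of the robot, y to its left, z up, the work surface at z = 0. Lengths are in m, angles in rad, forces in N, time in s.
With the tool pointing down it reaches from about 0.25 to 0.775 m from the base axis. Payload 4 kg.
Tool frame: the origin (TCP) lies between the finger pads; the fingertips stand 14 mm ahead of it and the grasp point (between the pads) lies 5 mm behind it (nose_length is the distance from the TCP to the fingertips, in m); z points along the fingers, y is the line along which they close (so a half turn about z gives the same grasp; the last joint's range is limited). The gripper opens to 94 mm and grips with 3 to 60 N. Pads are 16 mm wide; open, the fingers measure 119 mm over their backs; the gripper's body (75 mm by 177 mm) begins 78 mm behind the grasp point.
Start: joints at [-1.331, 0.087, 1.371, -0, 1.684, -0.103], TCP at [0.185, -0.518, 0.22] pointing down, gripper open.
Joint ranges: [-3.1, 3.1], [-0.76, 2.03], [0.27, 2.55], [-1.08, 4.22], [0.17, 2.65], [-2.57, 2.57]. Speed limits (rad/s): [2.79, 2.79, 3.14, 3.14, 3.14, 3.14].

### API

Orientations are given as [roll, pitch, yaw] about the fixed x, y, z axes, in that order (R = Rz(yaw) Ry(pitch) Rx(roll)).
In Python, from bench import * gives the robot as it stands.
- The arm moves only by the tool move_arm, never from a script. Its argument "steps" is one flat list of numbers, 7 for each row, row after row: the turn, a rotation vector about the world's x, y, z in rad, then the shift along the world's x, y, z in m, then the opening, from 0 (shut) to 1 (fully open). A call has 1 to 12 rows; each row is the pose to reach, as a shift and turn from the pose commanded when the call began; what a row does not reach only later rows make up. A row lasts 1/10 s, in which the tool goes at most 50 mm and 8.59 degrees, less where a joint would pass 70% of its speed; a pose out of reach is approached as far as the arm can. A call with a gripper value outside its range is refused whole. The fingers move at their own pace and stop on an object; the grip force is fixed at half the most. Time passes only in rows, so rows that repeat a pose let the fingers close. It gives the time, the measured TCP pose, the force, the opening and the grip force at its end, in the units of the state.
- get_obs(): the state, without advancing time (a new reading comes with each control period).
- snapshot(name): name is "scene" or "side" or "wrist"; returns (picture, depth): 480x640x3 uint8, red, green, blue; 480x640 float32, m along the optical axis (not along the pixel's ray), 0 where there is no reading.
- camera_model(name): a dict with "fx", "fy", "cx", "cy" (pixels), "rvec" (rotation vector, rad) and "tvec" (3), from world to camera coordinates, as OpenCV has them. Camera axes: x right, y down, z forward; pixel columns grow to the right and rows downward; lengths in m; the calibration is good to about 2 mm. A picture is of the moment at which its call begins: read the wrist's pose just before it. camera_model takes no time and is no camera call; for the wrist camera it gives the pose at the moment of the call.
- close_job(): hands the job in; it is judged then, once.
Trained networks look in the newest picture that a camera, given by its name, has taken for a name from the list of things; names that differ only in an ending like _2 or _b are one class to them, and where a whole thing is asked for, a point or a joint stands for the part that bears it (a point fixed in the world has none). Each returns a list of dicts, best first, with "score" (0 to 1); they miss things now and then, are a little off and sometimes report something else, mostly with a low value. They report only what shows in the picture. A call takes as long as a camera call. They do not tell look-alikes from the thing itself.
- silhouettes(camera, target): "pixels" (480x640 bool, what is visible of it) and "uv" ([column, row] in pixels, amid what is visible of it).
- spot_point(camera, target): "uv" ([column, row] in pixels: a listed point, or the origin of a listed thing).
The state is a dict: "time": time; "joint_positions": joint angles; "qvel": joint speeds; "joint_torque": joint torques, N m; "tool_pos": TCP position; "ee_rot": TCP orientation; "wrist_force": force on the tool from outside, world axes, zero at the start; "wrist_torque": the same for the moment, N m; "width": finger opening in m; "finger_force": force on a finger pad.
Only numpy, scipy, OpenCV 4.12 (cv2) and the standard library are available. Lean on these libraries where they do the work, as an engineer would, in place of code of your own. Each camera call takes 0.05 s, during which the arm holds its last target. There are 200 camera calls.

## Working session

There is one attempt and no reset: what is moved stays moved. The work goes in short steps, Python scripts to look and compute and a tool call to move; the robot and the scene stay as the last step left them, time stands still between calls to the robot, and variables do not carry over. Pictures are saved under pics/ and viewed, at most 16 in all, crops included, and the job is handed in when it is done.

Besides the shell and the picture viewer there is one more tool, called after "Request:" as a command line: name --argument value ..., lists and objects as JSON in quotes. move_arm: Moves the arm, as the interface text tells. Its arguments: {"type":"object","properties":{"steps":{"type":"array"}},"required":["steps"]}

```bash
mkdir -p pics; ls; cat > h.py <<'E'
from bench import *
import numpy as np, cv2
def save(n,p): cv2.imwrite('pics/'+n+'.png',p[...,::-1])
def ray(cm,uv):
    R=cv2.Rodrigues(np.array(cm['rvec'],float))[0]; t=np.array(cm['tvec'],float).ravel()
    d=R.T@np.array([(uv[0]-cm['cx'])/cm['fx'],(uv[1]-cm['cy'])/cm['fy'],1.]); return -R.T@t,d
def atz(cm,uv,z):
    c,d=ray(cm,uv); return c+d*(z-c[2])/d[2]
def atd(cm,uv,dep):
    c,d=ray(cm,uv); return c+d*dep
def proj(cm,P):
    return cv2.projectPoints(np.array([P],float),np.array(cm['rvec'],float),np.array(cm['tvec'],float),np.array([[cm['fx'],0,cm['cx']],[0,cm['fy'],cm['cy']],[0,0,1.]]),None)[0].ravel()
def cloud(cm,dep,mask):
    v,u=np.nonzero(mask&(dep>0)); d=dep[v,u]
    R=cv2.Rodrigues(np.array(cm['rvec'],float))[0]; t=np.array(cm['tvec'],float).ravel()
    pc=np.c_[(u-cm['cx'])/cm['fx']*d,(v-cm['cy'])/cm['fy']*d,d]; return (pc-t)@R
E
python3 - <<'E'
from h import *
np.set_printoptions(precision=4,suppress=True)
for c in ['scene','side']:
    p,d=snapshot(c); save(c+'0',p); cm=camera_model(c); print(c,ray(cm,(320,240)))
    for t in ['chassis','wide_pad','transformer','small_pad','clamp_plate']:
        for r in silhouettes(c,t)[:5]:
            m=r['pixels']; P=cloud(cm,d,m)
            print(t,round(r['score'],2),np.round(r['uv']),m.sum(), np.percentile(P,[2,50,98],axis=0).round(3).tolist() if len(P) else None, 'rgb',p[m].mean(0).round() if m.any() else '')
    for t in ['stud_foot','stud_tip']:
        for r in spot_point(c,t)[:2]:print(t,round(r['score'],2),np.round(r['uv'],1),atz(cm,r['uv'],.01 if 'foot' in t else .056))
o=get_obs();print(o['time'],o['tool_pos'],o['ee_rot'],o['width'])
E
```

```text
pics
scene (array([-0.3287,  0.4458,  0.9706]), array([ 0.6282, -0.3891, -0.6739]))
chassis 0.97 [197. 309.] 3962 [[0.408, 0.187, 0.004], [0.519, 0.264, 0.009], [0.613, 0.345, 0.041]] rgb [171. 176. 170.]
wide_pad 0.59 [293. 294.] 338 [[0.424, 0.017, 0.0], [0.45, 0.043, 0.007], [0.478, 0.069, 0.011]] rgb [68. 64. 59.]
small_pad 0.4 [197. 312.] 3894 [[0.412, 0.187, 0.005], [0.52, 0.265, 0.009], [0.612, 0.345, 0.04]] rgb [171. 176. 170.]
clamp_plate 0.46 [461. 246.] 196 [[0.316, -0.44, -0.003], [0.341, -0.422, 0.003], [0.361, -0.395, 0.01]] rgb [155.  87. 170.]
stud_foot 0.76 [196.5 318. ] [0.4965 0.276  0.01  ]
stud_tip 0.74 [193.4 305.3] [0.4954 0.2756 0.056 ]
side (array([ 0.0992, -0.8817,  0.6982]), array([ 0.3751,  0.7266, -0.5761]))
chassis 0.87 [283. 192.] 1187 [[0.491, 0.17, -0.001], [0.553, 0.242, 0.009], [0.62, 0.34, 0.048]] rgb [162. 159. 157.]
wide_pad 0.64 [280. 242.] 306 [[0.425, 0.009, -0.002], [0.453, 0.036, 0.006], [0.481, 0.076, 0.009]] rgb [81. 73. 66.]
transformer 0.79 [376. 253.] 340 [[0.617, -0.155, 0.003], [0.638, -0.136, 0.017], [0.665, -0.109, 0.021]] rgb [166.
[... 166 characters left out ...]
0.319, -0.444, -0.001], [0.343, -0.419, 0.003], [0.366, -0.399, 0.009]] rgb [165.  83. 177.]
clamp_plate 0.7 [411. 292.] 270 [[0.617, -0.3, -0.001], [0.641, -0.273, 0.003], [0.662, -0.254, 0.01]] rgb [ 59. 165.  66.]
clamp_plate 0.69 [269. 296.] 244 [[0.336, -0.163, -0.001], [0.36, -0.138, 0.003], [0.378, -0.118, 0.009]] rgb [ 65. 171.  74.]
clamp_plate 0.55 [303. 275.] 255 [[0.425, -0.149, -0.001], [0.448, -0.124, 0.003], [0.469, -0.103, 0.01]] rgb [122. 113. 109.]
stud_foot 0.68 [256.9 193.8] [0.4896 0.2806 0.01  ]
stud_tip 0.93 [254.7 183.5] [0.4792 0.2614 0.056 ]
stud_tip 0.45 [374.5 253.5] [ 0.6032 -0.1748  0.056 ]
0.8 [ 0.1849 -0.518   0.2195] [3.1414 0.     0.3428] 0.09411134866980829
```

View pics/scene0.png

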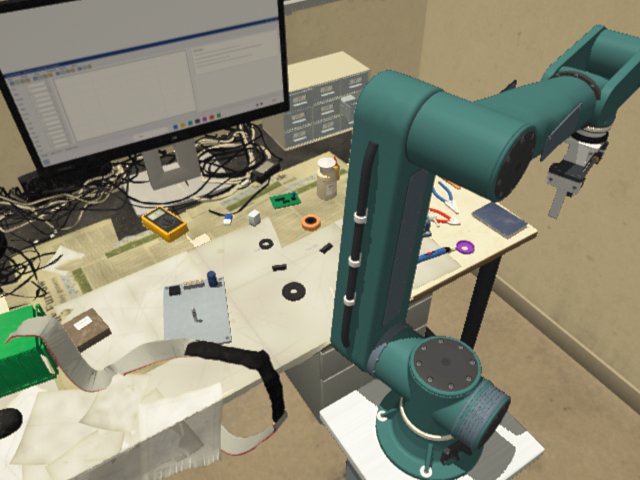

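View pics/side0.png

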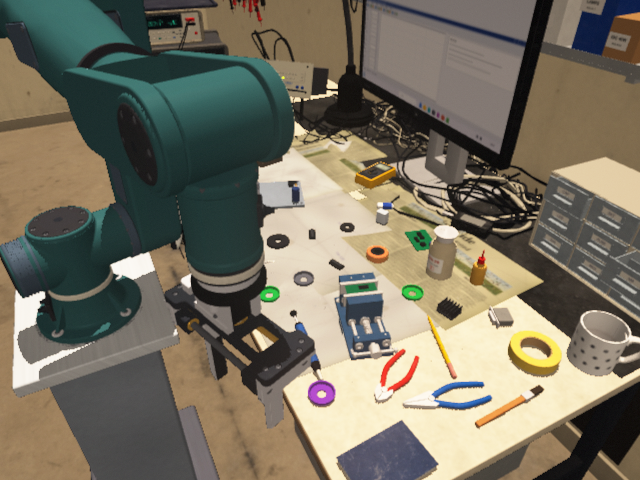

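Scene picture: chassis (197,309), wide pad (293,292), small pad (266,244), transformer (311,222). Side picture: four dishes, green (269,294) and (411,292), purple (322,392) and dark grey (303,278). The dark grey one is the steel clamp plate. I'll move the wrist camera over the parts and confirm it in a crop.

Request:
move_arm --steps '[0,0,0,0.265,0.45,0.12,1,0,0,0,0.265,0.45,0.12,1,0,0,0,0.265,0.45,0.12,1,0,0,0,0.265,0.45,0.12,1,0,0,0,0.265,0.45,0.12,1,0,0,0,0.265,0.45,0.12,1,0,0,0,0.265,0.45,0.12,1,0,0,0,0.265,0.45,0.12,1,0,0,0,0.265,0.45,0.12,1,0,0,0,0.265,0.45,0.12,1,0,0,0,0.265,0.45,0.12,1,0,0,0,0.265,0.45,0.12,1]'

```text
time: 2.0
tool_pos: [0.4515, -0.0647, 0.3406]
ee_rot: [3.141, -0.003, 0.35]
wrist_force: [-0.1, 0.6, 0.5]
width: 0.0938
finger_force: 0.0
```

```bash
cat > look.py <<'E'
from h import *
import sys
np.set_printoptions(precision=4,suppress=True)
def look(cams,ts,name):
    for c in cams:
        cm=camera_model(c); p,d=snapshot(c); save(name+c,p)
        print(c,ray(cm,(320,240)))
        for t in ts:
            if t.startswith('stud'):
                for r in spot_point(c,t)[:1]:print(t,round(r['score'],2),np.round(r['uv'],1),atz(cm,r['uv'],.01 if 'foot' in t else .056))
                continue
            for r in silhouettes(c,t)[:4]:
                m=r['pixels']; P=cloud(cm,d,m); 
                if len(P)<20: continue
                h=np.percentile(P[:,2],90); 
                cs,_=cv2.findContours(m.astype(np.uint8),0,1); k=max(cs,key=cv2.contourArea)
                # circle fit of outer contour projected on top plane
                Q=np.array([atz(cm,q,h)[:2] for q in k[:,0].astype(float)])
                A=np.c_[2*Q,np.ones(len(Q))]; s=np.linalg.lstsq(A,(Q**2).sum(1),rcond=None)[0]; rad=np.sqrt(s[2]+s[0]**2+s[1]**2)
                print(t,round(r['score'],2),np.round(r['uv']),m.sum(),'top z',h.round(4),'depthmed',np.median(P,0).round(4),'circ',s[:2],'r',rad.round(4),'rgb',p[m].mean(0).round())
ALL=['wide_pad','transformer','small_pad','clamp_plate','stud_tip','stud_foot']
if __name__=='__main__':
    look(sys.argv[2].split(','),sys.argv[3].split(',') if len(sys.argv)>3 else ALL,sys.argv[1])
    o=get_obs();print(o['time'],o['tool_pos'],o['ee_rot'],o['width'],o['joint_positions'].round(2) if hasattr(o['joint_positions'],'round') else o['joint_positions'])
E
python3 look.py a wrist,scene,side
```

```text
wrist (array([ 0.5274, -0.0375,  0.5062]), array([-0.2768, -0.1027, -0.9557]))
wide_pad 0.75 [243. 151.] 1445 top z 0.0092 depthmed [0.4548 0.0406 0.008 ] circ [0.4546 0.0403] r 0.0286 rgb [65. 64. 59.]
transformer 0.65 [423.  57.] 1714 top z 0.0208 depthmed [ 0.6447 -0.1247  0.0193] circ [ 0.6433 -0.1245] r 0.0267 rgb [139. 100.  67.]
small_pad 0.89 [316.  16.] 835 top z 0.0091 depthmed [0.642  0.0153 0.0078] circ [0.6415 0.0159] r 0.0192 rgb [73. 72. 65.]
clamp_plate 0.94 [515. 337.] 598 top z 0.0087 depthmed [ 0.3406 -0.421   0.0036] circ [ 0.343  -0.4165] r 0.0228 rgb [115.  65. 134.]
clamp_plate 0.78 [346. 268.] 788 top z 0.009 depthmed [ 0.3562 -0.1387  0.0037] circ [ 0.3581 -0.1375] r 0.0239 rgb [57. 92. 57.]
clamp_plate 0.77 [354. 209.] 902 top z 0.0091 depthmed [ 0.4475 -0.1237  0.0036] circ [ 0.4483 -0.1229] r 0.0239 rgb [102. 102. 100.]
clamp_plate 0.66 [308.  10.] 742 top z 0.0092 depthmed [0.643  0.0158 0.0079] circ [0.642 0.016] r 0.0185 rgb [66. 65. 59.]
stud_tip 0.7 [38.6 51.8] [0.4948 0.281  0.056 ]
stud_foot 0.9 [69.6 62.7] [0.4921 0.276  0.01  ]
scene (array([-0.32
[... 926 characters left out ...]
thmed [ 0.3419 -0.4191  0.003 ] circ [ 0.3402 -0.4228] r 0.0246 rgb [163.  78. 177.]
clamp_plate 0.86 [266. 294.] 280 top z 0.0079 depthmed [ 0.3583 -0.1357  0.003 ] circ [ 0.356  -0.1421] r 0.0252 rgb [ 67. 107.  61.]
clamp_plate 0.82 [304. 278.] 264 top z 0.0077 depthmed [ 0.4493 -0.122   0.0028] circ [ 0.4468 -0.1278] r 0.0255 rgb [127. 118. 113.]
clamp_plate 0.52 [412. 291.] 313 top z 0.008 depthmed [ 0.643  -0.2752  0.0027] circ [ 0.6387 -0.2798] r 0.0262 rgb [ 75. 167.  73.]
stud_tip 0.75 [254.8 182.8] [0.481  0.2652 0.056 ]
stud_foot 0.92 [255.3 189.9] [0.4938 0.3048 0.01  ]
3.05 [ 0.4499 -0.068   0.3395] [3.1415 0.     0.343 ] 0.09364236482096379 [-0.27 -0.12  1.34 -0.    1.92  0.95]
```

```bash
python3 - <<'E'
import cv2
a=cv2.imread('pics/awrist.png'); 
c=cv2.resize(a[150:330,240:480],None,fx=3,fy=3,interpolation=2); cv2.imwrite('pics/crop1.png',c)
E
```

```text
(no output)
```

View pics/awrist.png

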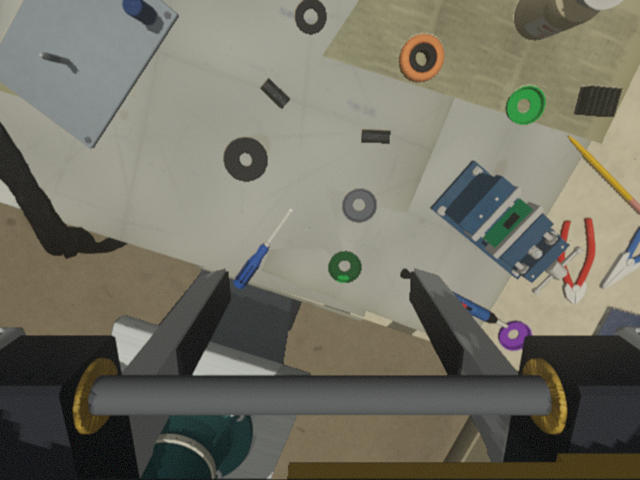

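View pics/crop1.png

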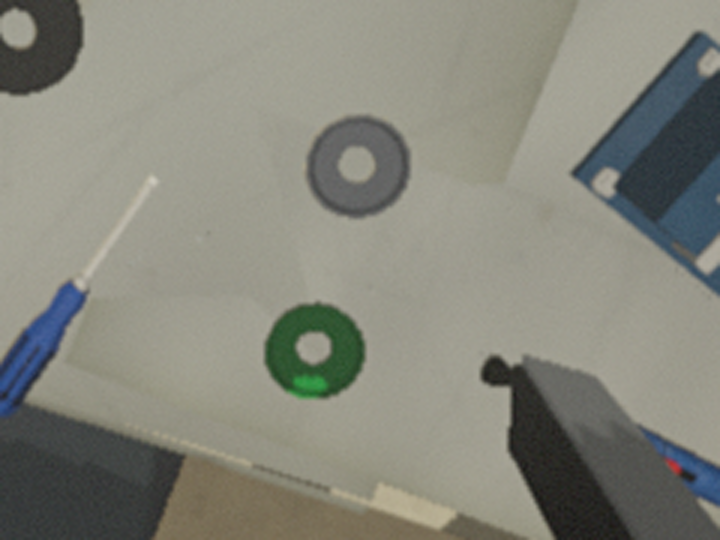

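The grey dish at (359,206) is the bare-steel clamp plate. Its look-alikes are green at (345,267) and (525,105) and purple at (515,335), and the crop confirms this. Next I'll measure the stud close up.

Request:
move_arm --steps '[0,0,0,0.04,0.32,-0.1,1,0,0,0,0.04,0.32,-0.1,1,0,0,0,0.04,0.32,-0.1,1,0,0,0,0.04,0.32,-0.1,1,0,0,0,0.04,0.32,-0.1,1,0,0,0,0.04,0.32,-0.1,1,0,0,0,0.04,0.32,-0.1,1,0,0,0,0.04,0.32,-0.1,1,0,0,0,0.04,0.32,-0.1,1,0,0,0,0.04,0.32,-0.1,1]'

```text
time: 4.05
tool_pos: [0.4902, 0.2511, 0.2402]
ee_rot: [3.141, -0.001, 0.342]
wrist_force: [-0.3, -0.2, -0.6]
width: 0.0943
finger_force: 0.0
```

```bash
python3 look.py b wrist stud_tip,stud_foot; python3 - <<'E'
from h import *
cm=camera_model('wrist');p,d=snapshot('wrist')
P=cloud(cm,d,np.ones(d.shape,bool)); m=(abs(P[:,0]-.493)<.03)&(abs(P[:,1]-.277)<.03)
for lo,hi in [(.005,.015),(.02,.03),(.03,.04),(.04,.047),(.047,.053),(.053,.06)]:
    k=m&(P[:,2]>lo)&(P[:,2]<hi); print(lo,k.sum(),P[k].mean(0).round(4),P[k].std(0).round(4))
E
```

```text
wrist (array([0.5665, 0.2779, 0.4057]), array([-0.279 , -0.1014, -0.9552]))
stud_tip 0.86 [291.3 199.3] [0.4935 0.2802 0.056 ]
4.2 [0.4903 0.2508 0.2406] [ 3.1414 -0.0018  0.3408] 0.09409800382026215 [ 0.37  0.08  1.33 -0.    1.72  1.6 ]
0.005 2975 [0.4937 0.2771 0.0101] [0.0176 0.0176 0.0008]
0.02 11 [0.4969 0.2796 0.0264] [0.0004 0.0018 0.0027]
0.03 13 [0.4962 0.2789 0.0355] [0.0011 0.0026 0.0023]
0.04 14 [0.4964 0.2798 0.0442] [0.0013 0.0024 0.002 ]
0.047 33 [0.4945 0.2797 0.051 ] [0.0021 0.0024 0.0016]
0.053 25 [0.4936 0.2795 0.055 ] [0.0014 0.0014 0.0013]
```

View pics/bwrist.png

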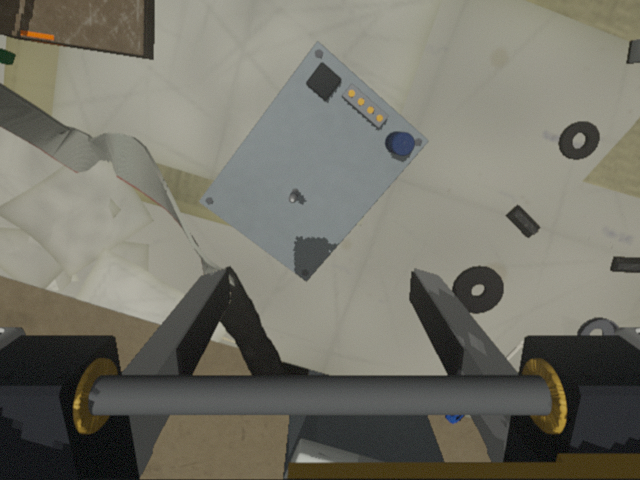

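Stud tip sits at (291,199), near world (0.4935,0.280), with clear deck around it. I'll check how high the cables to the left stand, and measure the wide pad from here (second view).

```bash
python3 - <<'E'
from h import *
for c in ['wrist','scene']:
    cm=camera_model(c);p,d=snapshot(c)
    msk=np.ones(d.shape,bool)
    if c=='wrist': msk[265:]=0
    P=cloud(cm,d,msk)-[.4935,.2797,0]
    r=np.array([np.cos(.343),np.sin(.343)]); q=np.array([.336,-.942])
    a=P[:,:2]@r; b=P[:,:2]@q
    for lo,hi in [(-160,-120),(-120,-90),(-90,-60),(-60,-30),(30,60),(60,90),(90,120)]:
        k=(abs(a)<.05)&(b*1e3>lo)&(b*1e3<hi); 
        if k.any(): print(c,lo,hi,k.sum(),np.percentile(P[k,2],[50,95,100]).round(3))
E
python3 look.py b2 wrist wide_pad,small_pad,clamp_plate
```

```text
wrist -160 -120 3364 [0.001 0.038 0.052]
wrist -120 -90 2701 [0.001 0.062 0.072]
wrist -90 -60 2396 [0.01  0.011 0.073]
wrist -60 -30 2572 [0.01  0.011 0.013]
wrist 30 60 2583 [0.01  0.011 0.013]
wrist 60 90 2467 [0.01  0.011 0.013]
wrist 90 120 2392 [0.002 0.049 0.051]
scene -160 -120 855 [0.018 0.041 0.05 ]
scene -120 -90 439 [0.042 0.065 0.071]
scene -90 -60 397 [0.011 0.366 0.369]
scene -60 -30 2492 [0.366 0.608 0.62 ]
scene 30 60 1485 [0.37  0.614 0.616]
scene 60 90 1815 [0.334 0.616 0.62 ]
scene 90 120 941 [0.011 0.366 0.368]
wrist (array([0.5665, 0.2778, 0.4056]), array([-0.279 , -0.1008, -0.9552]))
wide_pad 0.92 [476. 283.] 1764 top z 0.0089 depthmed [0.4573 0.0416 0.008 ] circ [0.4562 0.0429] r 0.0292 rgb [54. 53. 49.]
small_pad 0.73 [583. 141.] 1196 top z 0.0089 depthmed [0.6431 0.0184 0.0077] circ [0.6424 0.0198] r 0.0204 rgb [66. 64. 59.]
clamp_plate 0.81 [599. 326.] 494 top z 0.0088 depthmed [ 0.4595 -0.1165  0.0035] circ [ 0.4585 -0.1136] r 0.0165 rgb [84. 85. 83.]
4.55 [0.4899 0.2517 0.2397] [ 3.1415 -0.0002  0.3423] 0.09368613745638611 [ 0.37  0.09  1.33 -0.    1.72  1.6 ]
```

Request:
move_arm --steps '[0,0,0,-0.035,-0.211,-0.14,1,0,0,0,-0.035,-0.211,-0.14,1,0,0,0,-0.035,-0.211,-0.14,1,0,0,0,-0.035,-0.211,-0.14,1,0,0,0,-0.035,-0.211,-0.14,1,0,0,0,-0.035,-0.211,-0.14,1,0,0,0,-0.035,-0.211,-0.17,1,0,0,0,-0.035,-0.211,-0.2,1,0,0,0,-0.035,-0.211,-0.215,1,0,0,0,-0.035,-0.211,-0.224,1,0,0,0,-0.035,-0.211,-0.224,1,0,0,0,-0.035,-0.211,-0.224,1]'

```text
time: 5.75
tool_pos: [0.4559, 0.0414, 0.0165]
ee_rot: [3.141, -0.002, 0.343]
wrist_force: [0.1, -0.5, 0.4]
width: 0.0941
finger_force: 0.0
```

```bash
python3 look.py c wrist,side wide_pad
```

```text
wrist (array([0.5321, 0.0682, 0.182 ]), array([-0.278 , -0.1015, -0.9555]))
wide_pad 0.58 [313. 280.] 9345 top z 0.0088 depthmed [0.4562 0.0415 0.008 ] circ [0.4553 0.0412] r 0.0295 rgb [45. 45. 41.]
side (array([ 0.0992, -0.8817,  0.6982]), array([ 0.3751,  0.7266, -0.5761]))
wide_pad 0.71 [279. 243.] 285 top z 0.0082 depthmed [0.4523 0.0353 0.0061] circ [0.4509 0.0318] r 0.0306 rgb [71. 64. 57.]
5.95 [0.4555 0.0411 0.0163] [ 3.141  -0.0015  0.343 ] 0.09432028544765332 [-0.03  0.02  1.86 -0.    1.26  1.19]
```

View pics/cwrist.png

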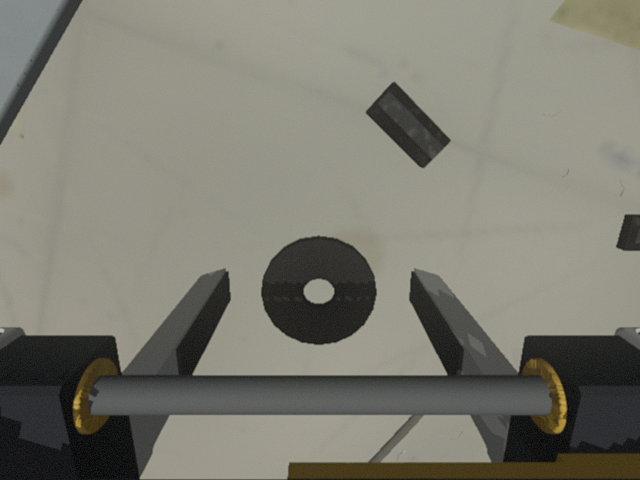

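The pad is centred between the fingers at (319,290). Closing and lifting.

Request:
move_arm --steps '[0,0,0,0,0,0,0.4,0,0,0,0,0,0,0.4,0,0,0,0,0,0,0.4,0,0,0,0,0,0,0.4,0,0,0,0,0,0,0.4,0,0,0,0,0,0,0.4,0,0,0,0,0,0.02,0.4,0,0,0,0,0,0.05,0.4,0,0,0,0,0,0.084,0.4,0,0,0,0,0,0.084,0.4]'

```text
time: 6.95
tool_pos: [0.4584, 0.0409, 0.1047]
ee_rot: [3.138, -0.01, 0.343]
wrist_force: [0.4, -0.3, -0.8]
width: 0.0576
finger_force: 30.0
```

```bash
python3 look.py d wrist wide_pad
```

```text
wrist (array([0.5332, 0.0677, 0.2708]), array([-0.2699, -0.1018, -0.9577]))
wide_pad 0.81 [315. 276.] 9553 top z 0.0981 depthmed [0.4598 0.0408 0.0972] circ [0.459  0.0406] r 0.0295 rgb [47. 46. 43.]
wide_pad 0.39 [64. 80.] 27312 top z 0.011 depthmed [0.5067 0.2322 0.0101] circ [0.4921 0.2163] r 0.0692 rgb [133. 139. 138.]
7.05 [0.4553 0.041  0.1   ] [ 3.1409 -0.0015  0.3428] 0.05774234170221743 [-0.03 -0.07  1.77 -0.    1.44  1.19]
```

Request:
move_arm --steps '[0,0,0,0.0385,0.239,0.01,0.4,0,0,0,0.0385,0.239,0.01,0.4,0,0,0,0.0385,0.239,0.01,0.4,0,0,0,0.0385,0.239,0.01,0.4,0,0,0,0.0385,0.239,0.01,0.4,0,0,0,0.0385,0.239,0.0,0.4,0,0,0,0.0385,0.239,0.0,0.4,0,0,0,0.0385,0.239,0.0,0.4,0,0,0,0.0385,0.239,0.0,0.4]'

```text
time: 7.95
tool_pos: [0.4931, 0.2784, 0.0989]
ee_rot: [3.141, 0.001, 0.341]
wrist_force: [-0.2, -0.3, -0.8]
width: 0.0578
finger_force: 30.0
```

```bash
python3 look.py e wrist wide_pad,stud_tip
```

```text
wrist (array([0.5698, 0.3052, 0.2641]), array([-0.2813, -0.1018, -0.9545]))
wide_pad 0.6 [322. 279.] 9457 top z 0.0922 depthmed [0.4946 0.2783 0.0914] circ [0.4937 0.2781] r 0.0295 rgb [41. 42. 41.]
stud_tip 0.91 [314.6 261.5] [0.4948 0.2815 0.056 ]
8.1 [0.4936 0.279  0.0999] [ 3.1414 -0.0006  0.3411] 0.05806821598661855 [ 0.41  0.18  1.51 -0.    1.45  1.64]
```

View pics/ewrist.png

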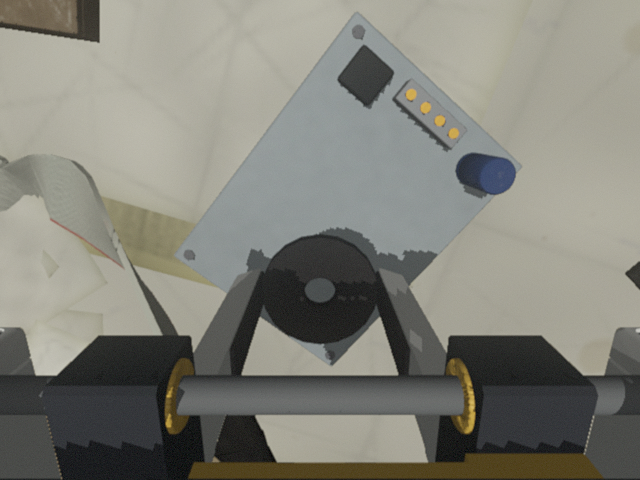

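Request:
move_arm --steps '[0,0,0,0,0.001,-0.01,0.4,0,0,0,0,0.001,-0.02,0.4,0,0,0,0,0.001,-0.028,0.4,0,0,0,0,0.001,-0.035,0.4,0,0,0,0,0.001,-0.042,0.4,0,0,0,0,0.001,-0.046,0.4,0,0,0,0,0.001,-0.046,0.4]'

```text
time: 8.8
tool_pos: [0.4928, 0.2808, 0.0525]
ee_rot: [3.141, 0.002, 0.343]
wrist_force: [0.2, 0.6, -1.1]
width: 0.0578
finger_force: 30.0
```

```bash
python3 look.py f wrist wide_pad; python3 -c "
import cv2
a=cv2.imread('pics/fwrist.png');cv2.imwrite('pics/fc.png',cv2.resize(a[220:360,220:420],None,fx=3,fy=3))"
```

```text
wrist (array([0.5696, 0.3077, 0.2178]), array([-0.2813, -0.1022, -0.9544]))
wide_pad 0.71 [372. 185.] 72718 top z 0.0196 depthmed [0.5523 0.2736 0.0102] circ [0.5371 0.2753] r 0.0846 rgb [132. 138. 138.]
wide_pad 0.67 [317. 278.] 9276 top z 0.0459 depthmed [0.4946 0.2808 0.0451] circ [0.4935 0.2805] r 0.0292 rgb [41. 41. 41.]
8.9 [0.4935 0.2811 0.0536] [ 3.1415 -0.0003  0.3428] 0.05790961064061319 [ 0.42  0.22  1.56 -0.    1.36  1.65]
```

View pics/fc.png

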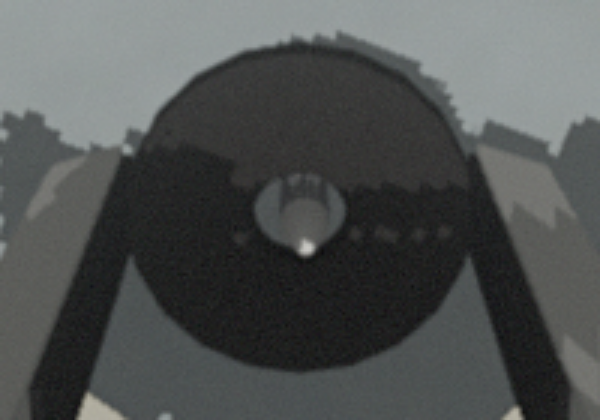

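The stud is inside the hole with clearance (hole centre at crop (299,212), stud tip (306,247)). Lowering and releasing.

Request:
move_arm --steps '[0,0,0,0,0,-0.01,0.4,0,0,0,0,0,-0.02,0.4,0,0,0,0,0,-0.025,0.4,0,0,0,0,0,-0.0275,0.4,0,0,0,0,0,-0.0275,0.4,0,0,0,0,0,-0.0275,1,0,0,0,0,0,-0.0275,1,0,0,0,0,0,-0.0275,1,0,0,0,0,0,-0.0275,1,0,0,0,0,0,0.01,1,0,0,0,0,0,0.05,1,0,0,0,0,0,0.096,1]'

```text
time: 10.1
tool_pos: [0.4925, 0.2806, 0.1495]
ee_rot: [3.141, 0.003, 0.343]
wrist_force: [1.0, 0.3, -0.8]
width: 0.0941
finger_force: 0.0
```

```bash
python3 look.py g wrist,scene wide_pad
```

```text
wrist (array([0.5694, 0.3075, 0.3146]), array([-0.2826, -0.1027, -0.954 ]))
wide_pad 0.81 [315. 218.] 3688 top z 0.0189 depthmed [0.4946 0.2811 0.018 ] circ [0.4933 0.2803] r 0.0295 rgb [51. 52. 51.]
scene (array([-0.3287,  0.4458,  0.9706]), array([ 0.6282, -0.3891, -0.6739]))
wide_pad 0.68 [197. 323.] 441 top z 0.0196 depthmed [0.487  0.2826 0.0163] circ [0.4844 0.2817] r 0.0274 rgb [62. 60. 58.]
10.3 [0.4942 0.2814 0.1514] [-3.1414 -0.0039  0.3428] 0.09402935680562215 [ 0.42  0.15  1.44 -0.    1.55  1.65]
```

Request:
move_arm --steps '[0,0,0,0.1465,-0.406,0.03,1,0,0,0,0.1465,-0.406,0.03,1,0,0,0,0.1465,-0.406,0.03,1,0,0,0,0.1465,-0.406,0.03,1,0,0,0,0.1465,-0.406,0.03,1,0,0,0,0.1465,-0.406,0.03,1,0,0,0,0.1465,-0.406,0.03,1,0,0,0,0.1465,-0.406,0.03,1,0,0,0,0.1465,-0.406,0.03,1,0,0,0,0.1465,-0.406,0.0,1,0,0,0,0.1465,-0.406,0.0,1,0,0,0,0.1465,-0.406,0.0,1]'

```text
time: 11.5
tool_pos: [0.6383, -0.1243, 0.1465]
ee_rot: [-3.138, 0.005, 0.343]
wrist_force: [-0.2, -0.1, 1.1]
width: 0.0936
finger_force: 0.0
```

```bash
python3 look.py i wrist transformer,small_pad; python3 - <<'E'
from h import *
cm=camera_model('wrist');p,d=snapshot('wrist')
m=np.ones(d.shape,bool); m[265:]=0
P=cloud(cm,d,m)-[.643,-.1245,0]
r=np.array([np.cos(.343),np.sin(.343)]); q=np.array([.336,-.942])
a=P[:,:2]@r; b=P[:,:2]@q
for lo,hi in [(-120,-90),(-90,-30),(30,70),(70,90),(90,120),(120,150)]:
    for A in [(-60,-30),(-30,30),(30,60)]:
        k=(a*1e3>A[0])&(a*1e3<A[1])&(b*1e3>lo)&(b*1e3<hi)
        if k.any(): print(A,lo,hi,k.sum(),P[k,2].max().round(3))
E
```

```text
wrist (array([ 0.7158, -0.0979,  0.3115]), array([-0.2856, -0.0997, -0.9534]))
transformer 0.59 [322. 226.] 3362 top z 0.0206 depthmed [ 0.6467 -0.1253  0.0194] circ [ 0.6466 -0.1253] r 0.0271 rgb [135.  96.  63.]
small_pad 0.67 [148. 160.] 1728 top z 0.0089 depthmed [0.6441 0.0163 0.0079] circ [0.6443 0.0152] r 0.0196 rgb [64. 63. 57.]
11.65 [ 0.6401 -0.1241  0.1505] [ 3.1409 -0.001   0.3442] 0.09392807531551367 [-0.28  0.33  1.21  0.    1.59  0.95]
(-60, -30) -120 -90 451 0.003
(-30, 30) -120 -90 2300 0.003
(30, 60) -120 -90 1411 0.011
(-60, -30) -90 -30 881 0.003
(-30, 30) -90 -30 4574 0.003
(30, 60) -90 -30 2580 0.003
(-60, -30) 30 70 587 0.003
(-30, 30) 30 70 3041 0.003
(30, 60) 30 70 1711 0.003
(-60, -30) 70 90 288 0.003
(-30, 30) 70 90 1541 0.003
(30, 60) 70 90 854 0.003
(-60, -30) 90 120 436 0.003
(-30, 30) 90 120 2278 0.003
(30, 60) 90 120 3507 0.118
(-60, -30) 120 150 400 0.011
(-30, 30) 120 150 2501 0.117
(30, 60) 120 150 4233 0.124
```

View pics/iwrist.png

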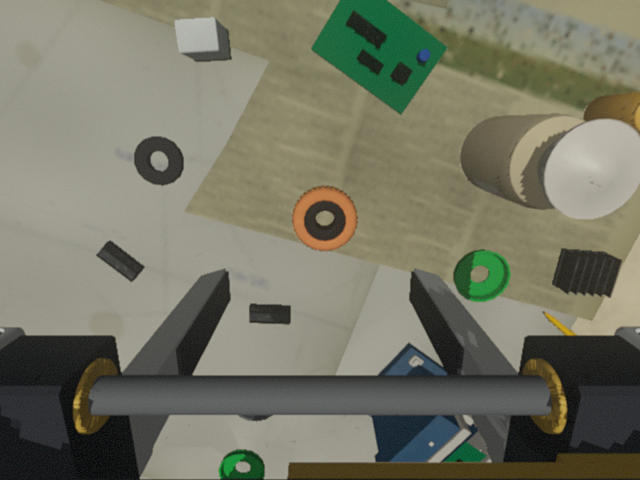

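Transformer ring at (325,218). The bottle at (540,160) is near the gripper body's corner, so I'll turn the tool 0.15 rad away from it and descend.

Request:
move_arm --steps '[0,0,-0.14,0.006,0,-0.02,1,0,0,-0.15,0.006,0,-0.05,1,0,0,-0.15,0.006,0,-0.08,1,0,0,-0.15,0.006,0,-0.105,1,0,0,-0.15,0.006,0,-0.122,1,0,0,-0.15,0.006,0,-0.132,1,0,0,-0.15,0.006,0,-0.132,1,0,0,-0.15,0.006,0,-0.132,1]'

```text
time: 12.5
tool_pos: [0.6467, -0.125, 0.0189]
ee_rot: [3.14, -0.002, 0.193]
wrist_force: [-0.2, -0.6, 1.1]
width: 0.0943
finger_force: 0.0
```

```bash
python3 look.py j wrist transformer
```

```text
wrist (array([ 0.7261, -0.1097,  0.1844]), array([-0.2899, -0.0593, -0.9555]))
transformer 0.91 [319. 304.] 8833 top z 0.0205 depthmed [ 0.6488 -0.1258  0.0195] circ [ 0.6485 -0.1257] r 0.0269 rgb [103.  71.  46.]
12.6 [ 0.6471 -0.1252  0.0195] [ 3.1399 -0.003   0.193 ] 0.09430130413558127 [-0.28  0.43  1.35 -0.    1.35  1.1 ]
```

Request:
move_arm --steps '[0,0,0,0.002,0,0,1,0,0,0,0.002,0,0,0.35,0,0,0,0.002,0,0,0.35,0,0,0,0.002,0,0,0.35,0,0,0,0.002,0,0,0.35,0,0,0,0.002,0,0,0.35,0,0,0,0.002,0,0,0.35,0,0,0,0.002,0,0.01,0.35,0,0,0,0.002,0,0.025,0.35,0,0,0,0.002,0,0.045,0.35,0,0,0,0.002,0,0.072,0.35,0,0,0,0.002,0,0.102,0.35]'

```text
time: 13.8
tool_pos: [0.6475, -0.1248, 0.1209]
ee_rot: [-3.141, 0.001, 0.193]
wrist_force: [0.4, 0.2, -1.2]
width: 0.0523
finger_force: 28.7
```

```bash
python3 look.py k wrist transformer
```

```text
wrist (array([ 0.7273, -0.1098,  0.2861]), array([-0.2927, -0.0583, -0.9547]))
transformer 0.83 [318. 308.] 9023 top z 0.124 depthmed [ 0.6484 -0.1252  0.123 ] circ [ 0.6482 -0.1252] r 0.0271 rgb [103.  71.  47.]
13.9 [ 0.6513 -0.1259  0.1271] [ 3.1358 -0.0115  0.1929] 0.05240311735239521 [-0.28  0.36  1.23  0.    1.54  1.1 ]
```

Request:
move_arm --steps '[0,0,0,-0.006,0.016,0,0.35,0,0,0,-0.018,0.048,0,0.35,0,0,0,-0.034,0.089,0,0.35,0,0,0,-0.049,0.13,0,0.35,0,0,0,-0.065,0.17,0,0.35,0,0,0,-0.08,0.211,0,0.35,0,0,0,-0.096,0.251,0,0.35,0,0,0,-0.111,0.292,0,0.35,0,0,0,-0.127,0.333,0,0.35,0,0,0,-0.141,0.369,0,0.35,0,0,0,-0.15,0.393,0,0.35,0,0,0,-0.1545,0.4055,0,0.35]'

```text
time: 15.1
tool_pos: [0.4898, 0.2826, 0.1169]
ee_rot: [3.141, 0.005, 0.196]
wrist_force: [1.1, -0.5, -3.1]
width: 0.0527
finger_force: 28.8
```

Request:
move_arm --steps '[0,0,0,0,0,-0.015,0.35,0,0,0,0,0,-0.03,0.35,0,0,0,0,0,-0.04,0.35,0,0,0,0,0,-0.045,0.35,0,0,0,0,0,-0.045,0.35,0,0,0,0,0,-0.045,0.35]'

```text
time: 15.7
tool_pos: [0.4939, 0.2799, 0.0746]
ee_rot: [3.142, -0.0, 0.192]
wrist_force: [0.3, 0.0, -2.3]
width: 0.0524
finger_force: 28.8
```

```bash
python3 look.py l wrist transformer,stud_tip,wide_pad
```

```text
wrist (array([0.5736, 0.295 , 0.24  ]), array([-0.2917, -0.0582, -0.955 ]))
transformer 0.82 [317. 305.] 9027 top z 0.0778 depthmed [0.495  0.2796 0.0768] circ [0.4946 0.2797] r 0.0271 rgb [99. 67. 45.]
wide_pad 0.6 [318. 238.] 2905 top z 0.0189 depthmed [0.5082 0.2822 0.018 ] circ [0.4994 0.2817] r 0.0231 rgb [57. 53. 51.]
15.9 [0.494  0.2806 0.0754] [-3.1413 -0.0016  0.1926] 0.05250474596644479 [ 0.42  0.2   1.54 -0.    1.41  1.8 ]
```

Request:
move_arm --steps '[0,0,0,-0.001,0,-0.006,0.35,0,0,0,-0.001,0,-0.013,0.35,0,0,0,-0.001,0,-0.02,0.35,0,0,0,-0.001,0,-0.027,0.35,0,0,0,-0.001,0,-0.033,0.35,0,0,0,-0.001,0,-0.037,0.35,0,0,0,-0.001,0,-0.0392,0.35,0,0,0,-0.001,0,-0.0392,0.35,0,0,0,-0.001,0,-0.0392,0.35]'

```text
time: 16.8
tool_pos: [0.4926, 0.2806, 0.0354]
ee_rot: [-3.141, -0.001, 0.193]
wrist_force: [-0.2, -0.1, -1.0]
width: 0.0524
finger_force: 28.8
```

```bash
python3 look.py m wrist transformer
```

```text
wrist (array([0.5722, 0.2957, 0.2008]), array([-0.2915, -0.0583, -0.9551]))
transformer 0.79 [322. 289.] 8673 top z 0.0386 depthmed [0.4945 0.2808 0.0376] circ [0.4933 0.2803] r 0.0269 rgb [103.  69.  46.]
16.9 [0.4925 0.2806 0.0354] [-3.1416 -0.0004  0.1928] 0.0520819307678707 [ 0.42  0.23  1.58 -0.    1.33  1.8 ]
```

Seated: underside at about 18 mm and part of the weight is off the wrist. Releasing and going up.

Request:
move_arm --steps '[0,0,0,0,0,-0.0005,0.35,0,0,0,0,0,-0.0005,0.65,0,0,0,0,0,-0.0005,1,0,0,0,0,0,-0.0005,1,0,0,0,0,0,-0.0005,1,0,0,0,0,0,0.01,1,0,0,0,0,0,0.04,1,0,0,0,0,0,0.08,1,0,0,0,0,0,0.114,1,0,0,0,0,0,0.114,1]'

```text
time: 17.9
tool_pos: [0.4958, 0.2821, 0.1571]
ee_rot: [-3.139, -0.013, 0.193]
wrist_force: [0.2, -0.4, 0.9]
width: 0.0942
finger_force: 0.0
```

```bash
python3 look.py n wrist transformer,stud_tip
```

```text
wrist (array([0.5734, 0.2963, 0.3235]), array([-0.2801, -0.0533, -0.9588]))
transformer 0.73 [314. 246.] 3370 top z 0.0386 depthmed [0.4919 0.28   0.0375] circ [0.4917 0.2801] r 0.027 rgb [110.  76.  53.]
stud_tip 0.76 [323.4 242.9] [0.4935 0.2785 0.056 ]
18.05 [0.492  0.2803 0.149 ] [3.1413 0.0005 0.1928] 0.0936807040096449 [ 0.42  0.15  1.44 -0.    1.55  1.8 ]
```

Request:
move_arm --steps '[0,0,0,0.1505,-0.2645,-0.03,1,0,0,0,0.1505,-0.2645,-0.03,1,0,0,0,0.1505,-0.2645,-0.03,1,0,0,0,0.1505,-0.2645,-0.03,1,0,0,0,0.1505,-0.2645,-0.03,1,0,0,0,0.1505,-0.2645,-0.03,1,0,0,0,0.1505,-0.2645,-0.06,1,0,0,0,0.1505,-0.2645,-0.09,1,0,0,0,0.1505,-0.2645,-0.11,1,0,0,0,0.1505,-0.2645,-0.124,1,0,0,0,0.1505,-0.2645,-0.1338,1,0,0,0,0.1505,-0.2645,-0.1338,1]'

```text
time: 19.25
tool_pos: [0.6424, 0.0162, 0.0152]
ee_rot: [-3.142, 0.001, 0.193]
wrist_force: [0.4, -0.8, -0.9]
width: 0.0941
finger_force: 0.0
```

```bash
python3 look.py o wrist small_pad
```

```text
wrist (array([0.7223, 0.0314, 0.1805]), array([-0.293 , -0.0587, -0.9546]))
small_pad 0.77 [318. 274.] 4026 top z 0.0087 depthmed [0.6452 0.017  0.0079] circ [0.6451 0.0169] r 0.0198 rgb [49. 48. 44.]
small_pad 0.26 [  9. 320.] 312 top z 0.0082 depthmed [0.5929 0.1722 0.0042] circ [0.595  0.1689] r 0.0057 rgb [65. 67. 64.]
19.35 [0.6431 0.0162 0.0157] [ 3.1413 -0.0007  0.1932] 0.09373736987424965 [-0.06  0.41  1.4  -0.    1.34  1.31]
```

View pics/owrist.png

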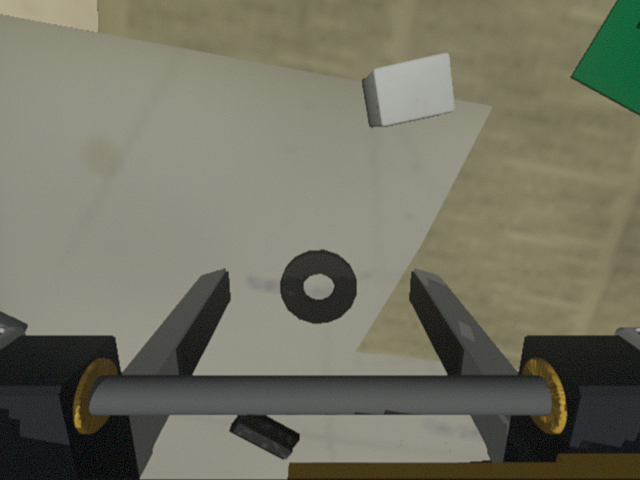

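Small pad at (318,287), centred between the fingers. I'll shift 2 mm in x, grip and lift.

Request:
move_arm --steps '[0,0,0,0.002,0.0005,0,0.8,0,0,0,0.002,0.0005,0,0.2,0,0,0,0.002,0.0005,0,0.2,0,0,0,0.002,0.0005,0,0.2,0,0,0,0.002,0.0005,0,0.2,0,0,0,0.002,0.0005,0,0.2,0,0,0,0.002,0.0005,0,0.2,0,0,0,0.002,0.0005,0,0.2,0,0,0,0.002,0.0005,0.015,0.2,0,0,0,0.002,0.0005,0.04,0.2,0,0,0,0.002,0.0005,0.08,0.2,0,0,0,0.002,0.0005,0.114,0.2]'

```text
time: 20.55
tool_pos: [0.6451, 0.0165, 0.1323]
ee_rot: [3.141, -0.001, 0.193]
wrist_force: [0.8, -0.3, 1.3]
width: 0.0384
finger_force: 30.0
```

Request:
move_arm --steps '[0,0,0,-0.007,0.012,0,0.2,0,0,0,-0.025,0.045,0,0.2,0,0,0,-0.046,0.081,0,0.2,0,0,0,-0.066,0.116,0,0.2,0,0,0,-0.086,0.151,0,0.2,0,0,0,-0.107,0.188,0,0.2,0,0,0,-0.128,0.225,0,0.2,0,0,0,-0.143,0.25,0,0.2,0,0,0,-0.1515,0.264,0,0.2,0,0,0,-0.1515,0.264,-0.015,0.2,0,0,0,-0.1515,0.264,-0.03,0.2,0,0,0,-0.1515,0.264,-0.03,0.2]'

```text
time: 21.75
tool_pos: [0.4918, 0.2782, 0.0952]
ee_rot: [3.139, 0.007, 0.191]
wrist_force: [-0.7, -0.3, -1.3]
width: 0.0379
finger_force: 30.0
```

```bash
python3 look.py q wrist small_pad,transformer
```

```text
wrist (array([0.5726, 0.2938, 0.2599]), array([-0.2984, -0.0616, -0.9527]))
small_pad 0.94 [319. 280.] 3892 top z 0.0885 depthmed [0.4924 0.2779 0.0876] circ [0.4924 0.2779] r 0.0196 rgb [39. 36. 34.]
transformer 0.8 [313. 245.] 3369 top z 0.0386 depthmed [0.5008 0.2813 0.0376] circ [0.4971 0.2809] r 0.0218 rgb [132.  90.  60.]
21.9 [0.4939 0.2793 0.0988] [3.141  0.0011 0.1908] 0.038448254557978956 [ 0.41  0.18  1.51 -0.    1.45  1.79]
```

Request:
move_arm --steps '[0,0,0,0,0,-0.01,0.2,0,0,0,0,0,-0.018,0.2,0,0,0,0,0,-0.024,0.2,0,0,0,0,0,-0.03,0.2,0,0,0,0,0,-0.036,0.2,0,0,0,0,0,-0.041,0.2,0,0,0,0,0,-0.044,0.2,0,0,0,0,0,-0.0458,0.2,0,0,0,0,0,-0.0458,0.2,0,0,0,0,0,-0.0458,0.2]'

```text
time: 22.9
tool_pos: [0.4936, 0.2806, 0.054]
ee_rot: [3.142, -0.001, 0.193]
wrist_force: [0.3, -0.3, -0.4]
width: 0.0383
finger_force: 30.0
```

```bash
python3 look.py r wrist small_pad; python3 -c "
import cv2
a=cv2.imread('pics/rwrist.png');cv2.imwrite('pics/rc.png',cv2.resize(a[220:360,220:420],None,fx=3,fy=3))"
```

```text
wrist (array([0.5732, 0.2957, 0.2194]), array([-0.2915, -0.0584, -0.9551]))
small_pad 0.87 [321. 277.] 3807 top z 0.0473 depthmed [0.4942 0.2805 0.0464] circ [0.494  0.2803] r 0.0194 rgb [39. 36. 34.]
23.0 [0.4936 0.2806 0.0541] [-3.1415 -0.0007  0.1928] 0.038472218753307974 [ 0.42  0.22  1.56 -0.    1.36  1.8 ]
```

View pics/rc.png

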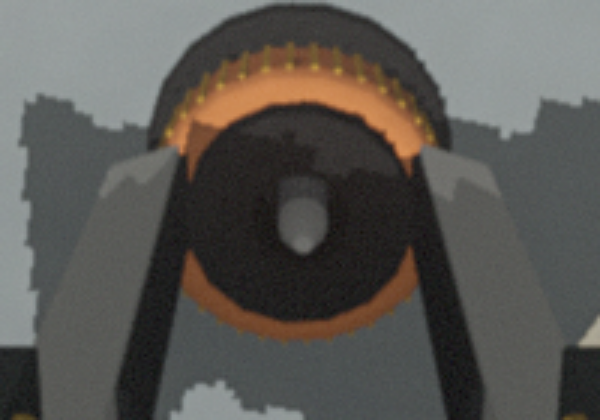

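The stud comes through the small pad's hole (crop (302,220)) with the transformer below. Releasing.

Request:
move_arm --steps '[0,0,0,0,0,0,0.5,0,0,0,0,0,0,1,0,0,0,0,0,0,1,0,0,0,0,0,0,1,0,0,0,0,0,0,1,0,0,0,0,0,0.01,1,0,0,0,0,0,0.04,1,0,0,0,0,0,0.08,1,0,0,0,0,0,0.0958,1,0,0,0,0,0,0.0958,1]'

```text
time: 24.0
tool_pos: [0.4955, 0.2814, 0.1543]
ee_rot: [-3.14, -0.008, 0.193]
wrist_force: [0.1, 0.6, -0.4]
width: 0.0939
finger_force: 0.0
```

```bash
python3 look.py s wrist small_pad,transformer,stud_tip
```

```text
wrist (array([0.5739, 0.296 , 0.3204]), array([-0.2844, -0.0552, -0.9574]))
small_pad 0.97 [323. 230.] 1796 top z 0.0465 depthmed [0.4938 0.2801 0.0456] circ [0.4937 0.28  ] r 0.0197 rgb [52. 46. 42.]
small_pad 0.18 [345. 175.] 38299 top z 0.017 depthmed [0.54   0.2682 0.0102] circ [0.5213 0.2708] r 0.0991 rgb [117. 122. 121.]
transformer 0.83 [316. 244.] 1484 top z 0.0387 depthmed [0.4926 0.2808 0.0374] circ [0.4917 0.28  ] r 0.0265 rgb [133.  88.  56.]
stud_tip 0.91 [319.6 241.8] [0.4939 0.2808 0.056 ]
24.2 [0.4924 0.28   0.1476] [3.1408 0.0033 0.1928] 0.0937947144811385 [ 0.42  0.15  1.44 -0.    1.55  1.8 ]
```

Request:
move_arm --steps '[0,0,0,-0.045,-0.4035,-0.01,1,0,0,0,-0.045,-0.4035,-0.01,1,0,0,0,-0.045,-0.4035,-0.01,1,0,0,0,-0.045,-0.4035,-0.01,1,0,0,0,-0.045,-0.4035,-0.01,1,0,0,0,-0.045,-0.4035,-0.01,1,0,0,0,-0.045,-0.4035,-0.01,1,0,0,0,-0.045,-0.4035,-0.01,1,0,0,0,-0.045,-0.4035,-0.03,1,0,0,0,-0.045,-0.4035,-0.05,1,0,0,0,-0.045,-0.4035,-0.05,1,0,0,0,-0.045,-0.4035,-0.05,1]'

```text
time: 25.4
tool_pos: [0.4475, -0.1226, 0.0983]
ee_rot: [-3.14, 0.003, 0.193]
wrist_force: [0.8, 0.3, -0.3]
width: 0.0942
finger_force: 0.0
```

```bash
python3 look.py t wrist clamp_plate
```

```text
wrist (array([ 0.5277, -0.1076,  0.2634]), array([-0.2948, -0.0574, -0.9541]))
clamp_plate 0.96 [312. 354.] 2418 top z 0.009 depthmed [ 0.3556 -0.1379  0.0035] circ [ 0.3597 -0.1374] r 0.0242 rgb [ 40. 105.  51.]
clamp_plate 0.77 [614.  13.] 1513 top z 0.009 depthmed [ 0.6265 -0.2737  0.0034] circ [ 0.6253 -0.2695] r 0.0138 rgb [ 45. 122.  58.]
clamp_plate 0.57 [318. 247.] 3111 top z 0.0091 depthmed [ 0.4472 -0.1237  0.0035] circ [ 0.4486 -0.1235] r 0.024 rgb [79. 79. 78.]
25.5 [ 0.4488 -0.1227  0.1   ] [ 3.1411 -0.0006  0.1937] 0.09396906868076073 [-0.39 -0.05  1.75 -0.    1.44  0.99]
```

View pics/twrist.png

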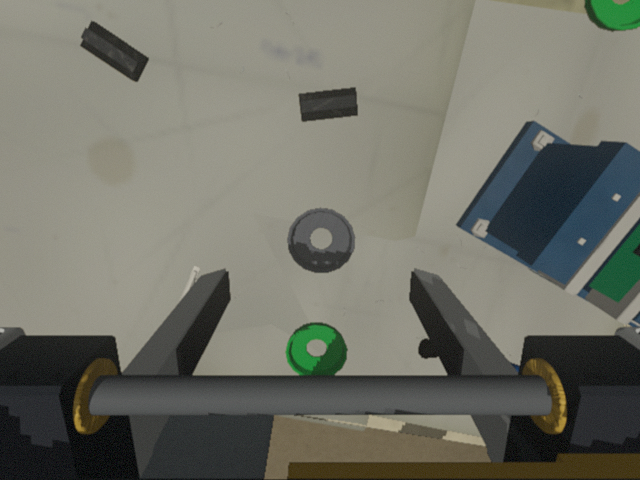

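The grey plate at (321,240) lies rim up, with clear room on both sides. Descending.

Request:
move_arm --steps '[0,0,0,0.0005,0,-0.03,1,0,0,0,0.0005,0,-0.055,1,0,0,0,0.0005,0,-0.075,1,0,0,0,0.0005,0,-0.084,1,0,0,0,0.0005,0,-0.084,1,0,0,0,0.0005,0,-0.084,1]'

```text
time: 26.1
tool_pos: [0.4499, -0.1231, 0.0167]
ee_rot: [3.14, -0.002, 0.193]
wrist_force: [0.1, -0.1, -0.7]
width: 0.0939
finger_force: 0.0
```

```bash
python3 look.py u wrist clamp_plate
```

```text
wrist (array([ 0.5292, -0.1078,  0.1822]), array([-0.29  , -0.0596, -0.9554]))
clamp_plate 0.7 [313. 301.] 6227 top z 0.0091 depthmed [ 0.4467 -0.124   0.0036] circ [ 0.4489 -0.1236] r 0.0245 rgb [65. 65. 64.]
clamp_plate 0.58 [314. 439.] 3343 top z 0.0089 depthmed [ 0.3524 -0.1386  0.0034] circ [ 0.3582 -0.1374] r 0.0218 rgb [26. 79. 36.]
26.2 [ 0.4498 -0.1232  0.0167] [ 3.1402 -0.0019  0.1932] 0.09424061587676885 [-0.39  0.04  1.84 -0.    1.26  0.99]
```

Request:
move_arm --steps '[0,0,0,0,0,0,0.8,0,0,0,0,0,0,0.3,0,0,0,0,0,0,0.3,0,0,0,0,0,0,0.3,0,0,0,0,0,0,0.3,0,0,0,0,0,0,0.3,0,0,0,0,0,0,0.3,0,0,0,0,0,0.01,0.3,0,0,0,0,0,0.03,0.3,0,0,0,0,0,0.06,0.3,0,0,0,0,0,0.1,0.3,0,0,0,0,0,0.124,0.3]'

```text
time: 27.4
tool_pos: [0.4499, -0.1234, 0.1433]
ee_rot: [3.139, -0.004, 0.193]
wrist_force: [0.3, -0.1, -1.3]
width: 0.0481
finger_force: 30.0
```

```bash
python3 look.py v wrist clamp_plate; cat > tilt.py <<'E'
from h import *
cm=camera_model('wrist');p,d=snapshot('wrist')
r=[x for x in silhouettes('wrist','clamp_plate') if p[x['pixels']].std(1).mean()<12][0]
P=cloud(cm,d,cv2.erode(r['pixels'].astype(np.uint8),np.ones((3,3)))>0)
h=np.median(P[:,2]); F=P[abs(P[:,2]-h)<.003]; s=np.linalg.lstsq(np.c_[F[:,:2]-F[:,:2].mean(0),np.ones(len(F))],F[:,2],rcond=None)[0]
print('base z',s[2].round(4),'slope',s[:2].round(3),len(F))
E
python3 tilt.py
```

```text
wrist (array([ 0.5289, -0.108 ,  0.3089]), array([-0.2879, -0.0602, -0.956 ]))
clamp_plate 0.88 [578.  24.] 2681 top z 0.009 depthmed [ 0.636  -0.2801  0.0035] circ [ 0.6362 -0.274 ] r 0.0219 rgb [ 55. 138.  68.]
clamp_plate 0.66 [312. 341.] 609 top z 0.0093 depthmed [ 0.341  -0.1392  0.0058] circ [ 0.3502 -0.1385] r 0.0169 rgb [ 42. 119.  57.]
clamp_plate 0.58 [319. 299.] 6332 top z 0.1369 depthmed [ 0.4473 -0.1243  0.1313] circ [ 0.45   -0.1239] r 0.0245 rgb [68. 68. 67.]
clamp_plate 0.56 [594. 370.] 210 top z 0.0094 depthmed [ 0.3611 -0.4072  0.0047] circ [ 0.3627 -0.4032] r 0.0081 rgb [117.  97. 109.]
27.5 [ 0.4515 -0.1241  0.1446] [ 3.1361 -0.0083  0.1929] 0.04818262311815629 [-0.39 -0.08  1.68 -0.    1.52  0.99]
base z 0.1324 slope [-0.01  -0.007] 4175
```

View pics/vwrist.png

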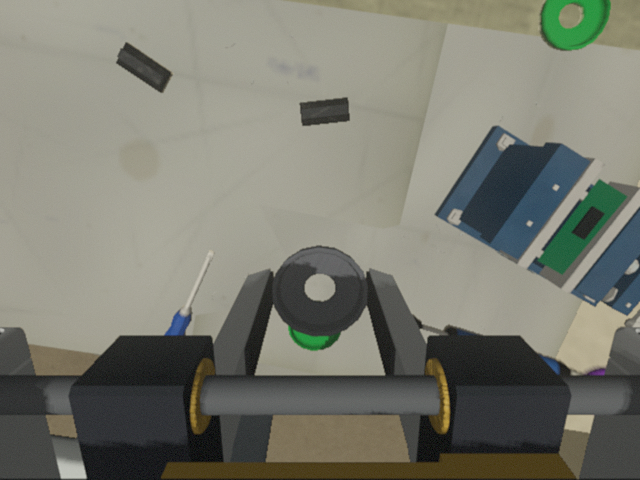

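The plate is held level at (320,290). Carrying it to the stud.

Request:
move_arm --steps '[0,0,0,0.002,0.016,0,0.3,0,0,0,0.005,0.048,0,0.3,0,0,0,0.01,0.089,0,0.3,0,0,0,0.014,0.13,0,0.3,0,0,0,0.019,0.171,0,0.3,0,0,0,0.023,0.212,0,0.3,0,0,0,0.028,0.253,0,0.3,0,0,0,0.032,0.294,0,0.3,0,0,0,0.037,0.335,0,0.3,0,0,0,0.041,0.37,0,0.3,0,0,0,0.043,0.392,0,0.3,0,0,0,0.0445,0.4035,0,0.3]'

```text
time: 28.8
tool_pos: [0.4917, 0.2818, 0.1363]
ee_rot: [3.141, 0.005, 0.195]
wrist_force: [0.1, 0.1, -0.9]
width: 0.0481
finger_force: 30.0
```

Request:
move_arm --steps '[0,0,0,0,0,-0.02,0.3,0,0,0,0,0,-0.04,0.3,0,0,0,0,0,-0.05,0.3,0,0,0,0,0,-0.05,0.3,0,0,0,0,0,-0.05,0.3]'

```text
time: 29.3
tool_pos: [0.4934, 0.28, 0.0894]
ee_rot: [3.141, 0.001, 0.192]
wrist_force: [-0.2, -0.2, -1.2]
width: 0.048
finger_force: 30.0
```

```bash
python3 look.py w wrist clamp_plate,small_pad; python3 tilt.py
```

```text
wrist (array([0.5732, 0.2951, 0.2547]), array([-0.2925, -0.0587, -0.9547]))
clamp_plate 0.76 [317. 299.] 6128 top z 0.0829 depthmed [0.4912 0.2792 0.0774] circ [0.4935 0.2795] r 0.0242 rgb [65. 65. 65.]
small_pad 0.61 [319. 242.] 1176 top z 0.0464 depthmed [0.5005 0.2797 0.0454] circ [0.4996 0.2816] r 0.0137 rgb [49. 43. 40.]
29.45 [0.4942 0.2806 0.0908] [-3.1412 -0.0023  0.1924] 0.047760999930682384 [ 0.42  0.19  1.52 -0.    1.43  1.8 ]
base z 0.0786 slope [-0.012 -0.003] 4196
```

Request:
move_arm --steps '[0,0,0,0,0,-0.006,0.3,0,0,0,0,0,-0.012,0.3,0,0,0,0,0,-0.017,0.3,0,0,0,0,0,-0.022,0.3,0,0,0,0,0,-0.026,0.3,0,0,0,0,0,-0.0282,0.3,0,0,0,0,0,-0.0282,0.3,0,0,0,0,0,-0.0282,0.3]'

```text
time: 30.35
tool_pos: [0.4935, 0.2805, 0.0614]
ee_rot: [3.142, -0.0, 0.193]
wrist_force: [0.8, 0.1, -0.1]
width: 0.0481
finger_force: 30.0
```

```bash
python3 look.py x wrist clamp_plate; python3 tilt.py
```

```text
wrist (array([0.5732, 0.2957, 0.2268]), array([-0.2916, -0.0584, -0.955 ]))
clamp_plate 0.68 [314. 299.] 6317 top z 0.055 depthmed [0.4911 0.2798 0.0494] circ [0.4935 0.2801] r 0.0245 rgb [66. 66. 67.]
30.45 [0.4935 0.2805 0.0614] [ 3.1416 -0.0003  0.1928] 0.04786589400255793 [ 0.42  0.21  1.55 -0.    1.38  1.8 ]
base z 0.0492 slope [-0.014 -0.002] 4189
```

View pics/xwrist.png

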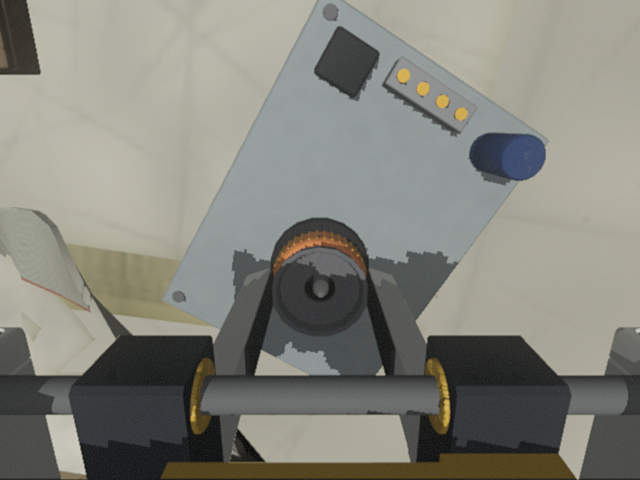

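The plate sits over the stud (tip visible in the hole at (321,287)) at its seat height. Releasing and backing off upward.

Request:
move_arm --steps '[0,0,0,0,0,0,0.6,0,0,0,0,0,0,1,0,0,0,0,0,0,1,0,0,0,0,0,0,1,0,0,0,0,0,0,1,0,0,0,0,0,0.01,1,0,0,0,0,0,0.04,1,0,0,0,0,0,0.08,1,0,0,0,0,0,0.1,1,0,0,0,0,0,0.1,1,0,0,0,0,0,0.1,1]'

```text
time: 31.65
tool_pos: [0.4934, 0.2805, 0.1615]
ee_rot: [-3.142, -0.001, 0.193]
wrist_force: [0.3, 0.9, -1.0]
width: 0.094
finger_force: 0.0
```

```bash
python3 look.py y wrist clamp_plate,small_pad,transformer,wide_pad; python3 tilt.py; python3 -c "
import cv2
a=cv2.imread('pics/ywrist.png');cv2.imwrite('pics/yc.png',cv2.resize(a[160:300,220:420],None,fx=3,fy=3))"
```

```text
wrist (array([0.573 , 0.2956, 0.3269]), array([-0.2914, -0.0583, -0.9551]))
clamp_plate 0.84 [315. 243.] 2782 top z 0.0548 depthmed [0.4915 0.2798 0.0491] circ [0.4931 0.2801] r 0.024 rgb [78. 78. 78.]
small_pad 0.37 [346. 175.] 36490 top z 0.0173 depthmed [0.5405 0.268  0.0102] circ [0.5214 0.2706] r 0.0985 rgb [116. 122. 121.]
transformer 0.82 [318. 206.] 476 top z 0.0374 depthmed [0.5112 0.284  0.0345] circ [0.4936 0.2803] r 0.0239 rgb [108.  76.  52.]
wide_pad 0.85 [318. 196.] 712 top z 0.0192 depthmed [0.5143 0.2852 0.0179] circ [0.4947 0.2807] r 0.0263 rgb [59. 59. 57.]
31.9 [0.4925 0.2801 0.1593] [3.1407 0.0035 0.1928] 0.09394914053032541 [ 0.42  0.15  1.43 -0.    1.57  1.8 ]
base z 0.0489 slope [-0.005 -0.002] 1915
```

View pics/yc.png

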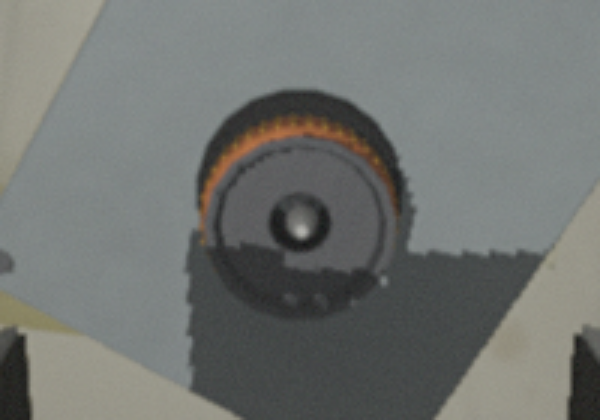

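The stack is complete, level and centred: stud tip in the plate's hole at crop (300,220), base surface at 49 mm. Handing in.

```bash
python3 -c "
from bench import *
print(close_job())"
```

```text
the job is handed in; nothing more can be done
None
```

The full stack (wide pad, transformer, small pad, dished plate rim up) is seated on the stud and released, centred within about 2 mm and level by the last wrist-camera check. I handed the job in at about 32 s; the hand-in call gave no verdict.

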